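# Put the infrared sampling accessories back in their fitted tray

### The arm

A 6-joint arm with a two-finger parallel gripper is mounted at the origin on the work surface. World frame = base frame: x ahead of the robot, y to its left, z up, the work surface at z = 0. Lengths are in m, angles in rad, forces in N, time in s.
With the tool pointing down it reaches from about 0.35 to 0.875 m from the base axis. Payload 15.5 kg.
Tool frame: the origin (TCP) lies on the centre line of the jaws, within the pads' length; the fingertips stand ahead of it and the grasp point (between the pads) lies 11 mm behind it (bot.tips_ahead is the z of the fingertips in the tool frame, in m); z points along the fingers, y is the line along which they close (so a half turn about z gives the same grasp; the last joint's range is limited). The gripper opens to 85 mm and grips with 20 to 120 N. Pads are 22 mm wide; open, the fingers measure 114 mm over their backs; the gripper's body (76 mm by 85 mm) begins 54 mm behind the grasp point. The pads swing forward as they close: fully open they stand 13 mm farther back than shut.
Start: joints at [1.175, 0.494, 1.345, -0, 1.302, -0.096], TCP at [0.185, 0.597, 0.239] pointing down, gripper open.
Joint ranges: [-2.91, 2.91], [-0.82, 2.16], [0.22, 2.67], [-1.22, 4.37], [0.12, 2.79], [-3.08, 3.08]. Speed limits (rad/s): [1.89, 1.89, 2.57, 3.01, 3.01, 3.01].

### API

Orientations are given as a unit quaternion [w, x, y, z].
In Python, from rig import bot gives the robot as it stands. Calls block until the motion is done:
- bot.move_to(position, orientation): joint-space move of the TCP to a pose.
- bot.line_to(position, rotation=None, velocity=0.15, threshold=None): straight line of the TCP; rotation=None keeps the orientation; velocity is the mean speed in m/s. With threshold (N) it stops when the force on the tool has changed by that much, and returns True; else False.
- bot.movej(angles): joint-space move.
- bot.grip(opening, strength=None): finger opening in m; strength is the grip in N (None keeps the last); returns when the fingers have stopped.
- bot.dwell(seconds).
- bot.inverse_kinematics(position, orientation): joint angles nearest the present ones, or None.
- bot.read_camera(name): name is "scene" or "top"; returns a dict with "pixels" (400x640x3 uint8, red, green, blue), "depth" (400x640 float32, m along the optical axis (not along the pixel's ray), 0 where there is no reading), "fx", "fy", "cx", "cy" (pixels), "world_from_camera" (4x4, takes a point from camera to world coordinates). Camera axes: x right, y down, z forward; pixel columns grow to the right and rows downward; lengths in m; the calibration is good to about 2 mm. A picture is of the moment at which its call begins.
A pose or a line that the arm cannot do raises bot.MotionError and nothing moves.
- bot.finish_job(): hands the job in; it is judged then, once.
Trained networks look in a picture, given as the dict that the camera call returned (one of the last four; its "shot" number tells which), for a name from the list of things; names that differ only in an ending like _2 or _b are one class to them, and where a whole thing is asked for, a point or a joint stands for the part that bears it (a point fixed in the world has none). Each returns a list of dicts, best first, with "score" (0 to 1); they miss things now and then, are a little off and sometimes report something else, mostly with a low value. They report only what shows in the picture. A call takes as long as a camera call. They do not tell look-alikes from the thing itself.
- bot.trace(picture, name): "mask" (400x640 bool, what is visible of it) and "box" ([centre column, centre row, width, height] in pixels, round what is visible of it).
- bot.spot_point(picture, name): "point" ([row, column] in pixels: a listed point, or the origin of a listed thing).
Readings, each from a call of its own:
- bot.get_t(): time.
- bot.get_qpos(): joint angles.
- bot.get_dq(): joint speeds.
- bot.get_joint_efforts(): joint torques, N m.
- bot.get_ee_pos(): TCP position.
- bot.get_orientation(): TCP orientation.
- bot.get_contact_force(): force on the tool from outside, world axes, zero at the start.
- bot.get_moment(): the same for the moment, N m.
- bot.get_opening(): finger opening in m.
- bot.get_gripper_force(): force on a finger pad.
Only numpy, scipy, OpenCV 4.12 (cv2) and the standard library are available. Lean on these libraries where they do the work, as an engineer would, in place of code of your own. Each camera call takes 0.05 s, during which the arm holds its last target. There are 200 camera calls.

### The job

Put the four infrared sampling accessories on the mat (large pellet die, small pellet die, liquid cell and gas cell) back into the tray, each sitting flat at the bottom of the foam pocket cut to its own shape and size. Set them down gently, without dropping them, and let go. Leave the mortar and the amber jar standing where they are on the mat.

Things in the scene. Friction and masses are not known exactly. Their poses are not given: they have to be found in the camera images.
- large_die: The larger of two round bare-steel pellet dies, upright on z: base flange 52 mm diameter, 12 mm high; barrel 40 mm diameter from 12 to 46 mm height; plunger head 25 mm diameter up to 58 mm. 0.55 kg. Take it across the barrel, fingertips above the flange. Stands on the 3 mm thick mat. Origin: centre of underside.
- small_die: The smaller of two round bare-steel pellet dies, upright on z: base flange 34 mm diameter, 9 mm high; barrel 24 mm diameter from 9 to 36 mm height; plunger head 15 mm diameter up to 45 mm. 0.15 kg. Take it across the barrel, fingertips above the flange. Stands on the 3 mm thick mat. Origin: centre of underside.
- liquid_cell: Flat liquid cell: two steel plates 64 (x) x 38 (y) mm, lower from 0 to 6 mm height, upper from 14 to 24 mm, a smaller clear block between; on top four brass thumb nuts near the corners (to 34 mm) and two capped ports on the x axis (to 40 mm). 0.26 kg. Take it across the 38 mm by the upper plate. Stands on the 3 mm thick mat. Origin: centre of underside.
- gas_cell: Gas cell: clear glass tube 38 mm diameter along x, axis 22 mm above the underside, between two square aluminium end caps (44 x 44, 12 mm thick); 96 mm long overall; two glass stopcocks at x = +-23 mm rise to 60 mm. 0.24 kg. Take it across the tube midway between the stopcocks. Stands on the 3 mm thick mat. Origin: centre of underside.
- insert_large_round: Insert with the large round pocket, 64 mm diameter, for the larger die. Pocket centred in a fixed, rigid dark foam block, 125 (x) x 100 (y) x 30 mm high; 10 mm deep, 3 mm bevel at its mouth, pale floor 20 mm above the origin. Origin: centre of the block's underside, 5 mm above the bench. The four blocks fill a tray in any order; tray rim 1 mm above the foam.
- insert_small_round: Insert with the small round pocket, 46 mm diameter, for the smaller die. Pocket centred in a fixed, rigid dark foam block, 125 (x) x 100 (y) x 30 mm high; 10 mm deep, 3 mm bevel at its mouth, pale floor 20 mm above the origin. Origin: centre of the block's underside, 5 mm above the bench. The four blocks fill a tray in any order; tray rim 1 mm above the foam.
- insert_short: Insert with the shorter rectangular pocket, 76 (x) x 50 (y) mm, for the liquid cell. Pocket centred in a fixed, rigid dark foam block, 125 (x) x 100 (y) x 30 mm high; 10 mm deep, 3 mm bevel at its mouth, pale floor 20 mm above the origin. Origin: centre of the block's underside, 5 mm above the bench. The four blocks fill a tray in any order; tray rim 1 mm above the foam.
- insert_long: Insert with the longer rectangular pocket, 108 (x) x 56 (y) mm, for the gas cell. Pocket centred in a fixed, rigid dark foam block, 125 (x) x 100 (y) x 30 mm high; 10 mm deep, 3 mm bevel at its mouth, pale floor 20 mm above the origin. Origin: centre of the block's underside, 5 mm above the bench. The four blocks fill a tray in any order; tray rim 1 mm above the foam.
- mortar: Bystander: pale stone mortar bowl, 60 mm rim diameter, 28 mm high, empty, loose on the mat among the parts. Origin: centre of its underside.
- jar: Bystander: amber jar with a white cap, 48 mm diameter, 64 mm high, loose on the mat among the parts. Origin: centre of its underside.
There are look-alikes about, which are no part of the job. What is shaped like the large_die but red is not meant. What is shaped like the small_die but green or pink is not meant.

How it is judged:
By the outcome, as a careful person would: the job done as asked, in the order asked, and still so for the second after the job is handed in, with the robot touching nothing.
It also fails if it takes over 115 s, if anything falls off the work surface, if the arm or the gripper's body presses on something with over 40 N, if the wrist force passes 120 N, or if a joint passes its speed limit or range.

## Working session

There is one attempt and no reset: what is moved stays moved. The work goes in short steps, each a Python script; the robot and the scene stay as the last script left them, time stands still between calls to the robot, and variables do not carry over. Pictures are saved under pics/ and viewed, at most 14 in all, crops included, and the job is handed in when it is done.

```bash
ls; mkdir -p pics; python3 - <<'E'
from rig import bot
import cv2,numpy as np,pickle
print(bot.tips_ahead,bot.get_t(),bot.get_ee_pos(),bot.get_orientation())
D={}
for n in("top","scene"):
    p=bot.read_camera(n);D[n]=p
    cv2.imwrite(f"pics/{n}0.png",p["pixels"][...,::-1])
    print(n,p["fx"],p["cx"],p["cy"],np.round(p["world_from_camera"],3).tolist())
    for k in "large_die small_die liquid_cell gas_cell insert_large_round insert_small_round insert_short insert_long mortar jar".split():
        r=bot.trace(p,k); D[n,k]=r
        print(k,[(round(d["score"],2),np.round(d["box"]).astype(int).tolist()) for d in r[:4]])
pickle.dump(D,open("d0.pkl","wb"))
E
```

```text
pics
0.008 0.0 [0.18443784 0.59680386 0.23868953] [-1.47935183e-04  1.49338725e-01  9.88785906e-01 -5.95692796e-04]
top 389.32484151690005 319.4106024297643 200.32113522957002 [[0.017, -0.992, 0.125, 0.462], [-1.0, -0.019, -0.015, 0.065], [0.017, -0.124, -0.992, 1.056], [0.0, 0.0, 0.0, 1.0]]
large_die [(0.84, [215, 202, 21, 21]), (0.76, [167, 211, 21, 17]), (0.73, [206, 142, 22, 22])]
small_die [(0.69, [262, 198, 21, 20]), (0.63, [315, 160, 14, 12]), (0.61, [310, 204, 15, 14])]
liquid_cell [(0.65, [211, 248, 26, 26])]
gas_cell [(0.92, [306, 250, 31, 36]), (0.28, [436, 257, 41, 55])]
insert_large_round [(0.88, [436, 257, 38, 51])]
insert_small_round [(0.89, [400, 256, 40, 50])]
insert_short [(0.69, [435, 209, 37, 50])]
insert_long []
mortar [(0.94, [259, 249, 22, 23]), (0.17, [436, 257, 40, 48])]
jar [(0.86, [262, 198, 21, 16]), (0.41, [398, 209, 45, 52])]
scene 376.29838289527555 319.6195080200142 199.9371211927992 [[0.193, 0.623, -0.758, 1.231], [0.981, -0.116, 0.154, -0.076], [0.008, -0.773, -0.634, 0.588], [0.0, 0.0, 0.0, 1.0]]
large_die [(0.91, [429, 192, 25, 28]), (0.69, [472, 182, 21, 28]), (0.61, [479, 241, 26, 32])]
small_die [(0.82, [281, 245, 12, 21]), (0.58, [327, 209, 13, 23]), (0.5, [338, 248, 15, 25])]
liquid_cell [(0.85, [413, 168, 27, 24])]
gas_cell [(0.88, [321, 177, 37, 32]), (0.65, [228, 183, 46, 38])]
insert_large_round [(0.73, [183, 188, 46, 32])]
insert_small_round []
insert_short [(0.74, [180, 221, 52, 46])]
insert_long [(0.95, [227, 214, 49, 45])]
mortar [(0.93, [371, 173, 25, 20]), (0.17, [228, 182, 43, 35])]
jar [(0.61, [384, 201, 21, 33])]
```

```bash
python3 - <<'E'
import cv2
a=cv2.imread("pics/top0.png")[110:300,140:480]
cv2.imwrite("pics/topc.png",cv2.resize(a,(800,447),interpolation=cv2.INTER_CUBIC))
a=cv2.imread("pics/scene0.png")[140:290,140:520]
cv2.imwrite("pics/scenec.png",cv2.resize(a,(800,316),interpolation=cv2.INTER_CUBIC))
E
```

```text
(no output)
```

View pics/topc.png

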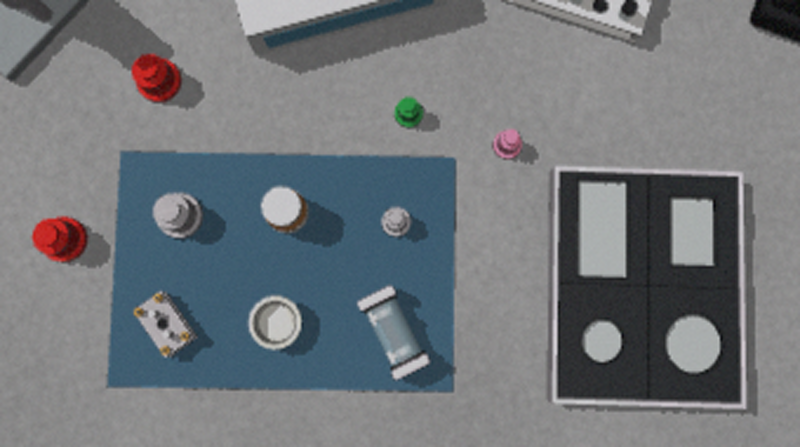

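View pics/scenec.png

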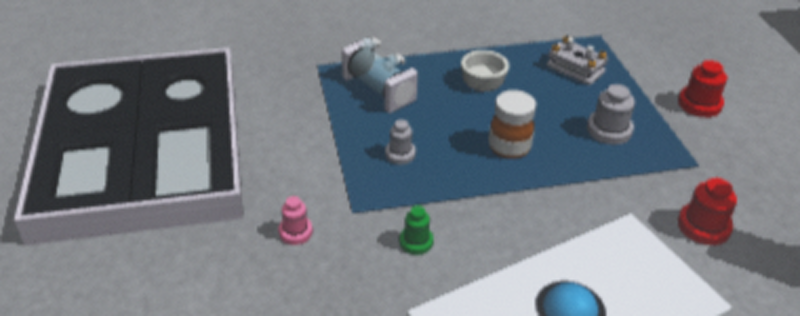

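The views agree. In the top image, the bare-steel large die is at about (215,201); the red look-alikes at (207,143) and (166,212) are rejected by colour. The steel small die is at about (308,204); the green one at (314,158) and pink one at (356,171) are rejected. Liquid cell (210,248), gas cell (307,251). Pockets: long (396,207), short (434,209), small round (396,255), large round (435,256). The enlarged crop confirms these.

```bash
cat > h.py <<'E'
import numpy as np,cv2
def cloud(p):
    v,u=np.mgrid[:400,:640]; d=p["depth"].astype(float)
    c=np.stack([(u-p["cx"])*d/p["fx"],(v-p["cy"])*d/p["fy"],d],-1)
    T=p["world_from_camera"]; w=c@T[:3,:3].T+T[:3,3]; w[d==0]=np.nan
    return w
def proj(p,X):
    T=np.linalg.inv(p["world_from_camera"]); c=np.atleast_2d(X)@T[:3,:3].T+T[:3,3]
    return c[:,:2]/c[:,2:]*[p["fx"],p["fy"]]+[p["cx"],p["cy"]]
def ray(p,uv,z):
    uv=np.atleast_2d(np.float64(uv)); T=p["world_from_camera"]
    r=np.c_[(uv[:,0]-p["cx"])/p["fx"],(uv[:,1]-p["cy"])/p["fy"],np.ones(len(uv))]@T[:3,:3].T
    return T[:3,3]+r*((z-T[2,3])/r[:,2])[:,None]
E
python3 - <<'E'
import pickle,numpy as np,cv2
from h import *
D=pickle.load(open("d0.pkl","rb"))
W={n:cloud(D[n]) for n in("top","scene")}
np.set_printoptions(precision=4,suppress=True)
px=dict(large_die=(215,202),small_die=(308,204),liquid_cell=(211,248),gas_cell=(307,251),mortar=(259,249),jar=(261,199))
top=dict(large_die=.061,small_die=.048,liquid_cell=.043,gas_cell=.063,mortar=.031,jar=.067)
for k,uv in px.items():
    c0=ray(D["top"],uv,.03)[0,:2]
    for n in W:
        P=W[n].reshape(-1,3); P=P[(np.hypot(*(P[:,:2]-c0).T)<.062)&(P[:,2]>.009)]
        T=P[P[:,2]>top[k]-.006]
        print(k,n,len(P),"zmax",np.percentile(P[:,2],[50,90,98]),"top n",len(T),T.mean(0) if len(T) else"", "rect",cv2.minAreaRect(np.float32(P[:,:2]*1000)))
        if k=="liquid_cell":
            Q=P[(P[:,2]>.021)&(P[:,2]<.031)]; print("  plate",len(Q),cv2.minAreaRect(np.float32(Q[:,:2]*1000)))
        if k=="gas_cell":
            Q=P[(P[:,2]>.043)&(P[:,2]<.05)]; print("  captops",len(Q),cv2.minAreaRect(np.float32(Q[:,:2]*1000)))
# mat & tray
for n in W:
    p=D[n]; hsv=cv2.cvtColor(p["pixels"],cv2.COLOR_RGB2HSV); g=p["pixels"].max(2)
    w=W[n]
    mat=(hsv[...,1]>90)&(hsv[...,0]>95)&(hsv[...,0]<115)&(abs(w[...,2])<.02)
    print(n,"mat z",np.nanmedian(w[mat][:,2]))
    reg=(w[...,1]<-.13)&(w[...,1]>-.42)&(w[...,0]>.25)&(w[...,0]<.62)
    pale=(reg&(g>130)&(abs(w[...,2]-.025)<.006)).astype(np.uint8)
    nl,lab,st,ce=cv2.connectedComponentsWithStats(pale)
    for i in range(1,nl):
        if st[i,4]>80:
            m=lab==i; P=w[m]; q=ray(p,np.c_[np.nonzero(m)][:,::-1],.025)
            print("  floor",st[i],"z",np.median(P[:,2]),"c",q.mean(0),cv2.minAreaRect(np.float32(q[:,:2]*1000)))
    foam=reg&(g<75)&(abs(w[...,2]-.035)<.006); P=w[foam]
    q=ray(p,np.c_[np.nonzero(foam)][:,::-1],.035)
    print("  foam z",np.median(P[:,2]),cv2.minAreaRect(np.float32(q[:,:2]*1000)), "n",foam.sum())
E
```

```text
large_die top 314 zmax [0.0471 0.0609 0.0636] top n 73 [0.5848 0.3269 0.0605] rect ((594.7256469726562, 319.5956115722656), (45.16249465942383, 75.10176086425781), 65.37767028808594)
large_die scene 448 zmax [0.0362 0.0596 0.0614] top n 66 [0.5878 0.3267 0.0598] rect ((590.4295654296875, 324.8924560546875), (50.42634582519531, 41.560157775878906), 62.03943634033203)
small_die top 119 zmax [0.0361 0.0468 0.0486] top n 28 [0.5822 0.0796 0.0467] rect ((582.0730590820312, 79.4839096069336), (30.917112350463867, 30.64309310913086), 44.693912506103516)
small_die scene 200 zmax [0.0272 0.047  0.0485] top n 32 [0.5849 0.0794 0.0468] rect ((588.7926635742188, 78.15988159179688), (30.780242919921875, 26.689842224121094), 75.88227844238281)
liquid_cell top 389 zmax [0.0268 0.035  0.0426] top n 21 [0.4608 0.3343 0.041 ] rect ((461.52960205078125, 336.0660705566406), (65.20864868164062, 39.159915924072266), 36.6778564453125)
  plate 300 ((461.52960205078125, 336.0660705566406), (65.20864868164062, 39.159915924072266), 36.6778564453125)
liquid_cell scene 341 zmax [0.0265 0.0346 0.0418] top n 18 [0
[... 2649 characters left out ...]
, 79.56328582763672)
  floor [172 180  25  13 246] z 0.025474394011806734 c [ 0.4451 -0.2558  0.025 ] ((444.130615234375, -254.7755889892578), (57.32667541503906, 48.744876861572266), 79.5142593383789)
  floor [214 201  25  30 647] z 0.025555182906086382 c [ 0.5736 -0.1556  0.025 ] ((572.750244140625, -155.412353515625), (51.25566864013672, 98.83287048339844), 89.32662200927734)
  floor [167 210  24  23 434] z 0.025573047968469487 c [ 0.5727 -0.2571  0.025 ] ((571.5503540039062, -256.9158935546875), (46.11148452758789, 67.05664825439453), 89.7204818725586)
  foam z 0.03481025149303685 ((507.5232849121094, -216.68978881835938), (172.61387634277344, 231.8083953857422), 89.1535415649414) n 3009
```

```bash
python3 - <<'E'
import pickle,numpy as np,cv2
from h import *
from scipy.optimize import minimize
D=pickle.load(open("d0.pkl","rb"))
S=[(62.5,50,(54,28)),(62.5,-50,(38,25)),(-62.5,-50,32),(-62.5,50,23)]
for n in("top","scene"):
    p=D[n]; u0,u1,v0,v1=(380,452,185,275) if n=="top" else (155,250,170,245)
    g=p["pixels"][v0:v1,u0:u1].max(2).astype(float)
    k=4; vv,uu=np.mgrid[v0:v1:1/k,u0:u1:1/k]; uv=np.c_[uu.ravel(),vv.ravel()]-.5+.5/k
    L={z:ray(p,uv,z)[:,:2]*1000 for z in(.025,.032,.035)}
    def model(t):
        c,s=np.cos(t[2]/100),np.sin(t[2]/100); m=np.zeros(len(uv)); o=np.ones(len(uv))
        def sd(z,a,b,h):
            q=L[z]-t[:2]; x=q[:,0]*c+q[:,1]*s-a; y=-q[:,0]*s+q[:,1]*c-b
            return h-np.hypot(x,y) if np.isscalar(h) else np.minimum(h[0]-abs(x),h[1]-abs(y))
        for a,b,h in S:
            d=np.minimum(np.minimum(sd(.025,a,b,h),sd(.032,a,b,h)),sd(.035,a,b,h)+3)
            m=np.maximum(m,np.clip(d/1.5+.5,0,1))
        i=sd(.035,0,0,(125,100))>-1
        return m.reshape(len(g),k,-1,k).mean((1,3)), i.reshape(len(g),k,-1,k).all((1,3))
    def cost(t):
        m,i=model(t); m=m[i]; y=g[i]; A=np.c_[m,np.ones(len(m))]; 
        r=y-A@np.linalg.lstsq(A,y,rcond=None)[0]; return np.mean(np.minimum(abs(r),60)**2)
    r=minimize(cost,[511,-206,-1],method="Nelder-Mead",options=dict(initial_simplex=[[506,-203,0],[514,-203,0],[510,-210,0],[510,-205,3]],xatol=.05,fatol=.1))
    t=r.x;c,s=np.cos(t[2]/100),np.sin(t[2]/100)
    print(n,t,r.fun,[np.round((t[0]+c*a-s*b,t[1]+s*a+c*b),1) for a,b,_ in S])
from rig import bot
for o in(.085,.06,.04,.024): bot.grip(o); print(o,bot.get_opening(),bot.tips_ahead,bot.get_ee_pos(),bot.get_t())
E
```

```text
top [ 513.49623794 -204.92839782   -1.17325116] 85.67993204426242 [array([ 576.6, -155.7]), array([ 575.4, -255.7]), array([ 450.4, -254.2]), array([ 451.6, -154.2])]
scene [ 514.17640991 -203.9617898    -1.2938397 ] 111.97052876683323 [array([ 577.3, -154.8]), array([ 576. , -254.8]), array([ 451. , -253.1]), array([ 452.3, -153.2])]
0.085 0.08491792022711314 0.008 [0.18457074 0.59715535 0.23928653] 1.3167
0.06 0.060019190121295876 0.008 [0.18458187 0.5971183  0.23924262] 1.6917
0.04 0.03996453290900077 0.008 [0.18457858 0.59712783 0.23929582] 2.025
0.024 0.023871889792751146 0.008 [0.18458197 0.5971201  0.23927039] 2.325
```

```bash
cat >> h.py <<'E'
from rig import bot
def quat(deg):
    f=np.radians(deg+90)/2; return [0,np.cos(f),np.sin(f),0]
def hover(x,y,z,deg):
    """joint-space move; of the two half-turn equivalents take the one with the wrist nearer its middle"""
    best=None
    for d in(deg,deg+180):
        q=bot.inverse_kinematics([x,y,z],quat(d))
        if q is not None and (best is None or abs(q[5])<abs(best[5])): best=q
    bot.movej(best)
E
python3 - <<'E'
from h import *
bot.grip(.056,60)
hover(.5862,.3265,.16,90)
print(bot.get_t(),bot.get_ee_pos(),bot.get_orientation(),bot.get_qpos())
for o in(.056,.040):
    bot.grip(o)
    e=bot.get_ee_pos()
    for n in("scene","top"):
        p=bot.read_camera(n); P=cloud(p).reshape(-1,3)
        P=P[(abs(P[:,0]-e[0])<.02)&(abs(P[:,1]-e[1])<.06)&(P[:,2]>.1)&(P[:,2]<.22)]
        print(o,n,len(P),np.sort(P[:,2])[:12].round(4),"y",P[P[:,2]<.19][:,1].min() if len(P) else 0,P[P[:,2]<.19][:,1].max() if len(P) else 0)
bot.grip(.056)
p=bot.read_camera("scene"); cv2.imwrite("pics/hover.png",cv2.resize(p["pixels"][60:260,340:560,::-1],None,fx=3,fy=2.9))
E
```

```text
4.5167 [0.5856829  0.32739022 0.16023381] [ 5.02742471e-05 -4.10070338e-04  9.99999905e-01  1.42471025e-04] [ 4.20667882e-01  6.33643956e-01  1.31059722e+00  2.35364188e-04
  1.19714343e+00 -1.15103447e+00]
0.056 scene 672 [0.1551 0.1562 0.1573 0.1576 0.1578 0.1581 0.1581 0.1583 0.159  0.159
 0.1591 0.1592] y 0.2844708871900832 0.368905878092068
0.056 top 56 [0.1604 0.1616 0.1621 0.1632 0.1643 0.1698 0.1698 0.1708 0.1785 0.1805
 0.1858 0.1874] y 0.28623074913795743 0.2985978811364707
0.04 scene 726 [0.1534 0.1545 0.1552 0.1553 0.1553 0.1553 0.1554 0.1556 0.1556 0.156
 0.1561 0.1562] y 0.29220637212115397 0.3599169163937602
0.04 top 62 [0.1596 0.1611 0.1611 0.1613 0.1669 0.1675 0.1676 0.1757 0.1823 0.1842
 0.1955 0.1967] y 0.2938568224147651 0.3036452466590339
```

View pics/hover.png

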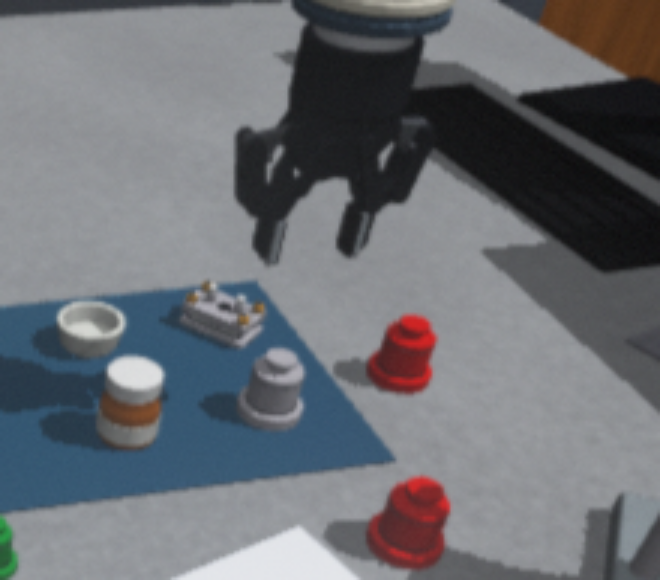

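The hover picture shows the fingers above the steel die (about (272,390) in the crop). The tips measure about 5.5 mm ahead of the TCP at 40 mm opening. I'll pick and place the large die first.

```bash
cat >> h.py <<'E'
def job(name,x,y,deg,z,pre,width,tx,ty,tdeg,N=60,H=.15):
    bot.grip(pre,N); hover(x,y,H,deg)
    bot.line_to([x,y,z+.03],velocity=.15)
    hit=bot.line_to([x,y,z],velocity=.05,threshold=8)
    print(name,"descent hit",hit,bot.get_ee_pos().round(4),"t",bot.get_t())
    if hit: return
    bot.grip(width-.012,N); o=bot.get_opening(); print("opening",o,"force",bot.get_gripper_force())
    if abs(o-width)>.004: print("BAD GRASP"); return
    f0=bot.get_contact_force()
    bot.line_to([x,y,H],velocity=.12); print("lift",bot.get_opening(),(bot.get_contact_force()-f0).round(1))
    hover(tx,ty,H,tdeg)
    q=bot.get_orientation(); zt=z+.022
    bot.line_to([tx,ty,zt+.014],velocity=.12); bot.dwell(.2)
    hit=bot.line_to([tx,ty,zt-.003],velocity=.02,threshold=5)
    e=bot.get_ee_pos(); print("down",hit,e.round(4),"dz",e[2]-zt)
    bot.grip(min(width+.018,.08)); e=bot.get_ee_pos()
    bot.line_to([tx,ty,H],velocity=.15); print("t",bot.get_t())
def tray(a,b,t=(.5138,-.2044,-.0123)):
    return t[0]+a-t[2]*b, t[1]+t[2]*a+b
E
python3 - <<'E'
from h import *
job("large",.5863,.3265,90,.026,.056,.040,*tray(-.0625,-.05),89.3)
p=bot.read_camera("scene"); cv2.imwrite("pics/a1.png",cv2.resize(p["pixels"][90:290,140:440,::-1],None,fx=2.6,fy=2.6))
E
```

```text
large descent hit False [0.5864 0.3265 0.026 ] t 7.575
opening 0.03884689952321608 force 60.26473045349121
lift 0.0384198172863284 [  2.    0.7 -11.7]
down True [ 0.4506 -0.2536  0.0487] dz 0.0006802986957765572
t 14.0667
```

View pics/a1.png

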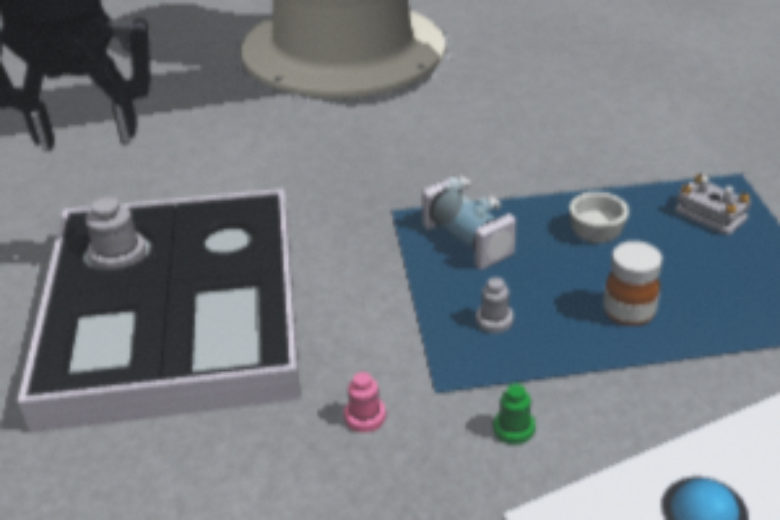

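The large die is standing in the large round pocket (crop (115,235)), with contact at the expected height. Next, the small die and the liquid cell.

```bash
sed -i 's/if hit: return/if hit: raise SystemExit/; s/print("BAD GRASP"); return/raise SystemExit("BAD GRASP")/' h.py
python3 - <<'E'
from h import *
job("small",.5833,.0795,90,.024,.042,.024,*tray(-.0625,.05),89.3,N=40)
job("liquid",.4624,.3357,126.2,.021,.054,.038,*tray(.0625,-.05),89.3,N=40)
p=bot.read_camera("scene"); cv2.imwrite("pics/a2.png",cv2.resize(p["pixels"][90:290,140:440,::-1],None,fx=2.6,fy=2.6))
E
```

```text
small descent hit False [0.5833 0.0795 0.024 ] t 18.175
opening 0.02246693372027285 force 39.07306909561157
lift 0.022617559876328568 [ 0.9 -0.6 -8.5]
down True [ 0.4519 -0.1536  0.0464] dz 0.0004178629790248037
t 24.9667
liquid descent hit False [0.4624 0.3358 0.021 ] t 28.5833
opening 0.036808868237494484 force 40.72172999382019
lift 0.03674157393865021 [ 0.5  0.3 -8. ]
down True [ 0.5756 -0.2551  0.0434] dz 0.00042824630286612125
t 35.225
```

View pics/a2.png

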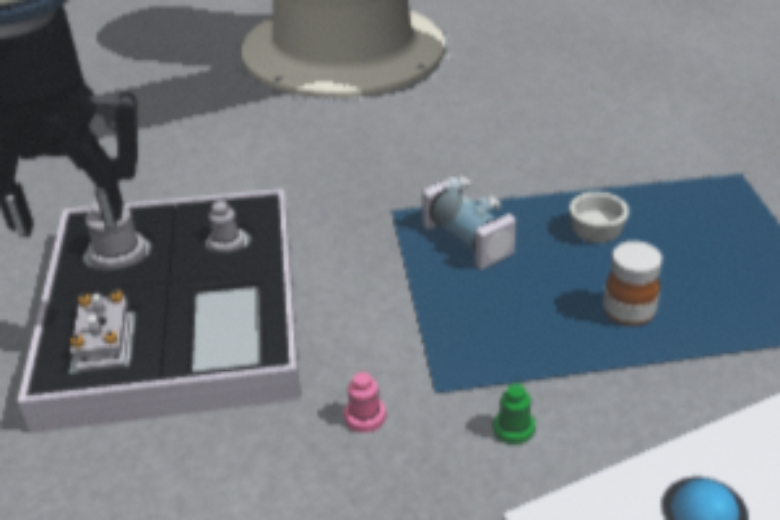

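The small die (225,230) and the liquid cell (100,330) are in their pockets. The gas cell is next, then a pose check of everything.

```bash
python3 - <<'E'
from h import *
job("gas",.4578,.0795,117.9,.022,.054,.038,*tray(.0625,.05),89.3,N=40)
hover(.45,.15,.30,90)
np.set_printoptions(precision=4,suppress=True)
for n in("top","scene"):
    p=bot.read_camera(n); w=cloud(p).reshape(-1,3)
    for k,a,b,h in(("large",-.0625,-.05,.058),("small",-.0625,.05,.045),("liquid",.0625,-.05,.04),("gas",.0625,.05,.06)):
        c=np.array(tray(a,b)); P=w[(np.hypot(*(w[:,:2]-c).T)<.056)&(w[:,2]>.039)]
        T=P[P[:,2]>.025+h-.006]
        print(n,k,"target",c,"top",T.mean(0),"zmax-floor",np.percentile(P[:,2],98)-.025,cv2.minAreaRect(np.float32(P[:,:2]*1000)))
    cv2.imwrite(f"pics/f_{n}.png",cv2.resize(p["pixels"][150:300,140:460,::-1] if n=="top" else p["pixels"][140:290,140:460,::-1],None,fx=2.5,fy=2.5))
a=np.vstack([cv2.imread("pics/f_top.png")[:300],cv2.imread("pics/f_scene.png")[:300]]); cv2.imwrite("pics/f.png",a)
E
```

```text
gas descent hit False [0.4578 0.0795 0.022 ] t 38.375
opening 0.03673731251761607 force 39.446720480918884
lift 0.03659475140203987 [ 0.3 -0.1 -7.2]
down True [ 0.5768 -0.1551  0.0444] dz 0.0004284577951908994
t 43.8583
top large target [ 0.4507 -0.2536] top [ 0.4509 -0.2533  0.0826] zmax-floor 0.0601913594603903 ((460.3443298339844, -257.4481201171875), (107.77754211425781, 78.06649017333984), 63.483001708984375)
top small target [ 0.4519 -0.1536] top [ 0.4517 -0.153   0.0701] zmax-floor 0.04793453703708408 ((450.78741455078125, -150.8926239013672), (98.85697174072266, 101.33610534667969), 53.24200439453125)
top liquid target [ 0.5757 -0.2552] top [ 0.5756 -0.2567  0.0626] zmax-floor 0.03832643361564537 ((572.1973266601562, -259.4961242675781), (99.46142578125, 83.34027099609375), 64.30055236816406)
top gas target [ 0.5769 -0.1552] top [ 0.575  -0.1532  0.0817] zmax-floor 0.05909477482608189 ((573.4366455078125, -149.76589965820312), (101.23877716064453, 77.0083999633789), 17.156078338623047)
scene large target [ 0.4507 -0.2536] top [ 0.4535 -0.2526  0.082 ] zmax-floor 0.058845069926427455 ((454.9125671386719, -252.13619995117188), (36.747989654541016, 39.62976837158203), 15.662038803100586)
scene small target [ 0.4519 -0.1536] top [ 0.4536 -0.1527  0.0687] zmax-floor 0.04548177441821553 ((455.74786376953125, -154.04417419433594), (23.180316925048828, 20.016733169555664), 73.56072998046875)
scene liquid target [ 0.5757 -0.2552] top [ 0.5748 -0.2538  0.0622] zmax-floor 0.039579771066570034 ((575.377197265625, -254.5401611328125), (65.25079345703125, 38.15351486206055), 0.13904927670955658)
scene gas target [ 0.5769 -0.1552] top [ 0.579  -0.1529  0.0815] zmax-floor 0.05880020261009699 ((578.2354736328125, -154.81686401367188), (43.701602935791016, 98.56793212890625), 89.1754150390625)
```

View pics/f.png

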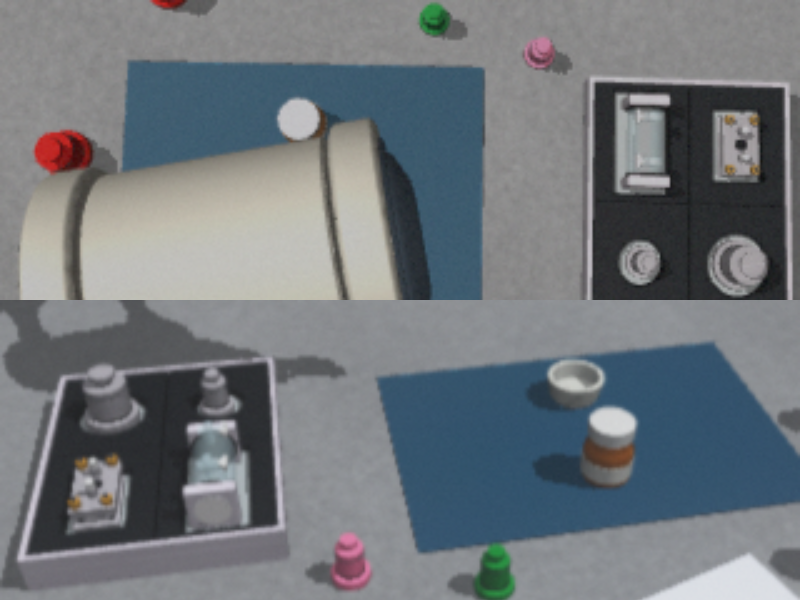

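All four accessories sit in their own pockets, with top heights matching the floor-seated values. The mortar and jar are still standing on the mat.

```bash
python3 -c "
from rig import bot
print(bot.get_t(),bot.finish_job())"
```

```text
the job is handed in; nothing more can be done
46.2667 None
```

The job is handed in at 46 s: all four accessories are seated in their own pockets and released, and the mortar and amber jar were not moved.

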